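# Return the lens caddy to its row

### The job

Swing up the folded handle of the blue trial-lens caddy, lift the caddy by that handle and set it gently on the white riser at the open end of the loosely spaced row. Then close the row up against the grey end panel, so that all three caddies stand square and snug against the panel and each other with their ends in line. Keep the caddies level, do not ram them, and leave everything else on the desk alone.

Things in the scene. Friction and masses are not known exactly. Their poses are not given: they have to be found in the camera images.
- caddy_blue: Trial-lens caddy: blue plastic tub 130 (x) x 80 (y) x 60 mm high, walls 4 mm, holding lenses up to 56 mm high. Origin: centre of its underside; x along its length. Starts on the desk, handle folded down on its -y side. 0.35 to 0.6 kg. Its hinge axis runs along x, 50 mm above the underside, through the middle of both short ends (arms at x = +-71 mm). It may end with either short end in front.
- caddy_blue_handle (a joint): Angle of the blue caddy's swing handle, rad: 0 upright, positive folded to the caddy's -y side (right-handed about its +x), stops at +-1.25. Stiff hinge (0.04 N m): it stays where it is left. Pushing the bar sideways swings the handle before it moves the tub, so slide the tub by its wall.
- caddy_blue_grip (a point): Middle of the handle's black round grip sleeve (16 mm thick, 100 mm long, along x), 60 mm from the hinge axis; z away from the hinge. Upright it is 110 mm above the underside. Folded it lies just outside and above the rim: from above the fingertips can straddle it only down to the rim (60 mm) on the tub side.
- riser: White fixed riser, 170 (x) x 360 (y) mm, flat top 60 mm above the desk. Origin: its centre at desk level. A grey end panel at +y (inner face y = +150 mm, 75 mm tall above the top) ends the row; the -y end is open. The two other caddies stand loosely spaced from the panel on (5 to 28 mm gaps), x along the riser's x, leaving some 135 mm of free top at the -y end.
- caddy_green: Trial-lens caddy: green plastic tub 130 (x) x 80 (y) x 60 mm high, walls 4 mm, holding lenses up to 56 mm high. Origin: centre of its underside; x along its length. Same caddy, handle upright, loose (0.46 kg), first or second in the row on the riser.
- caddy_yellow: Trial-lens caddy: yellow plastic tub 130 (x) x 80 (y) x 60 mm high, walls 4 mm, holding lenses up to 56 mm high. Origin: centre of its underside; x along its length. Same caddy, handle upright, loose (0.46 kg), first or second in the row on the riser; their order varies and does not matter. Sliding all three along by hand takes under 15 N.
- mug: White mug, 80 mm wide, 92 mm high, on the desk; leave alone. Origin: centre of the underside.
- sanitizer: Clear hand-gel bottle, 64 mm thick, 165 mm high; leave alone. Origin: centre of the underside.
- glasses_case: Dark spectacle case, 160 (x) x 62 x 42 mm, lying; leave alone. Origin: centre of the underside.
- occluder: Black eye-cover paddle lying on the desk, round 72 mm blade with a 100 mm handle to -x, 10 mm thick; leave alone. Origin: under the middle of the blade.

How it is judged:
By the outcome, as a careful person would: the job done as asked, in the order asked, and still so for the second after the job is handed in, with the robot touching nothing.
It also fails if it takes over 70 s, if anything falls off the work surface, if the arm or the gripper's body presses on something with over 40 N, if the wrist force passes 120 N, or if a joint passes its speed limit or range.

### The arm

A 7-joint arm with a two-finger parallel gripper is mounted at the origin on the work surface. World frame = base frame: x ahead of the robot, y to its left, z up, the work surface at z = 0. Lengths are in m, angles in degrees, forces in N, time in s.
With the tool pointing down it reaches from about 0.425 to 0.975 m from the base axis. Payload 16.7 kg.
Tool frame: the origin (TCP) lies between the finger pads; the fingertips stand 19 mm ahead of it and the grasp point (between the pads) is the TCP (arm.tip_extent is the distance from the TCP to the fingertips, in m); z points along the fingers, y is the direction in which the jaws open and shut (so a half turn about z gives the same grasp; the last joint's range is limited). The gripper opens to 85 mm and grips with 20 to 120 N. Pads are 22 mm wide; open, the fingers measure 114 mm over their backs; the gripper's body (76 mm by 85 mm) begins 54 mm behind the grasp point. The pads swing forward as they close: fully open they stand 13 mm farther back than shut.
Start: joints at [-76.805, 24.414, 4.234, 92.017, -1.954, 63.644, -3.845], TCP at [0.25, 0.627, 0.25] pointing down, gripper open.
Joint ranges: [-163.25, 163.25], [-28.42, 122.38], [-70.27, 78.77], [12.13, 141.07], [-58.53, 238.53], [9.26, 117.41], [-156.51, 156.51]. Speed limits (degrees/s): [108.29, 108.29, 136.94, 136.94, 172.46, 172.46, 172.46].

### API

Orientations are given as a 3x3 rotation matrix whose columns are the frame's x, y, z axes.
In Python, from station import arm, imaging, order gives the robot as it stands.
- The arm moves only by the tool carry_out, never from a script. Its argument "motion" is text: rows parted by semicolons, each of 7 numbers parted by spaces: the shift along the tool's x, y, z in cm, then the turn, a rotation vector about the tool's x, y, z in rad, then the gripper command: -1 is fully open, 1 is shut, values between are in proportion. In form: tx ty tz rx ry rz jaw; .... A call has 1 to 20 rows; each row is the pose to reach, as a shift and turn from the pose commanded when the call began, along the tool's axes at that moment; what a row does not reach only later rows make up. A row lasts 1/12 s, in which the tool goes at most 41.7 mm and 7.16 degrees, less where a joint would pass 70% of its speed; a pose out of reach is approached as far as the arm can. A call with a gripper value outside its range is refused whole. The fingers move at their own pace and stop on an object; the grip force is fixed at half the most. Time passes only in rows, so rows that repeat a pose let the fingers close. It gives the time, the measured TCP pose, the force and the opening at its end, in the units of the state.
- arm.read_state(): the state, without advancing time (a new reading comes with each control period).
- imaging.read_camera(name): name is "side" or "top"; returns the picture (384x512x3 uint8, red, green, blue); there is no depth.
- imaging.camera_model(name): a dict with "intrinsics" (3x3 intrinsics, pixels), "k1" (the pictures are not rectified: a ray, as slopes to the right and down, at radius r is drawn at 1 + k1 r^2 times it, then the intrinsics apply), "R" (3x3) and "t" (3): a world point X has camera coordinates R X + t. Camera axes: x right, y down, z forward; pixel columns grow to the right and rows downward; lengths in m; the calibration is good to about 2 mm. A picture is of the moment at which its call begins. camera_model takes no time and is no camera call.
- order.hand_in(): hands the job in, once; it reports no verdict.
The state is a dict: "time": time; "qpos": joint angles; "joint_vel": joint speeds; "joint_torque": joint torques, N m; "tool_pos": TCP position; "tcp_rot": TCP orientation; "force": force on the tool from outside, world axes, zero at the start; "torque": the same for the moment, N m; "width": finger opening in m.
Only numpy, scipy, OpenCV 4.12 (cv2) and the standard library are available. Lean on these libraries where they do the work, as an engineer would, in place of code of your own. Each camera call takes 0.05 s, during which the arm holds its last target. There are 200 camera calls.

## Working session

There is one attempt and no reset: what is moved stays moved. The work goes in short steps, Python scripts to look and compute and a tool call to move; the robot and the scene stay as the last step left them, time stands still between calls to the robot, and variables do not carry over. Pictures are saved under pics/ and viewed, about 8 in all and at most 12, crops included, and the job is handed in when it is done.

Besides the shell and the picture viewer there is one more tool, called after "Emit:" as name(argument=value, ...) on one line, values as JSON. carry_out: Moves the arm, as the interface text tells. Its arguments: {"type":"object","properties":{"motion":{"type":"string"}},"required":["motion"]}

```bash
mkdir -p pics; ls
cat > h.py <<'E'
import numpy as np, cv2
from station import arm, imaging, order
np.set_printoptions(precision=4,suppress=True)
def cam(n):
    m=imaging.camera_model(n); return [np.array(m[k],float) for k in("intrinsics","R","t")]+[m["k1"]]
def snap(n,f,s=None,crop=None):
    im=imaging.read_camera(n)
    np.save('pics/%s.npy'%n,im)
    im=im[:,:,::-1]
    if crop: im=im[crop[1]:crop[3],crop[0]:crop[2]]
    if s: im=cv2.resize(im,None,fx=s,fy=s,interpolation=cv2.INTER_CUBIC)
    cv2.imwrite('pics/'+f,im)
def px2w(n,u,v,z):
    K,R,t,k1=cam(n)
    d=np.linalg.inv(K)@[u,v,1]; p=d[:2].copy()
    for _ in range(20): p=d[:2]/(1+k1*(p@p))
    ray=R.T@[p[0],p[1],1]; c=-R.T@t
    return c+ray*(z-c[2])/ray[2]
def w2px(n,X):
    K,R,t,k1=cam(n); c=R@np.array(X,float)+t; p=c[:2]/c[2]; p=p*(1+k1*(p@p))
    return (K@[p[0],p[1],1])[:2]
E
python3 - <<'E'
from h import *
snap('top','t1.png',1.5); snap('side','s1.png',1.5)
for n in('top','side'):
    K,R,t,k=cam(n); print(n,K,R,-R.T@t,k)
s=arm.read_state(); print(s['time'],s['tool_pos'],s['tcp_rot'],s['width'],s['force'])
E
```

```text
pics
top [[438.3068   0.     256.1786]
 [  0.     438.3068 189.6486]
 [  0.       0.       1.    ]] [[ 0.0247 -0.9997 -0.0039]
 [-0.9983 -0.0245 -0.052 ]
 [ 0.0519  0.0051 -0.9986]] [0.5098 0.067  1.4193] 0.041262093496345
side [[443.1718   0.     262.8476]
 [  0.     443.1718 193.7511]
 [  0.       0.       1.    ]] [[ 0.9707 -0.2403  0.0047]
 [-0.1381 -0.5735 -0.8075]
 [ 0.1967  0.7832 -0.5899]] [ 0.3434 -0.9321  0.8523] -0.13768072470518447
0.1 [0.2502 0.6266 0.2497] [[-0.9287  0.3708 -0.0003]
 [ 0.3708  0.9287 -0.0012]
 [-0.0001 -0.0012 -1.    ]] 0.08545905888962248 [-0.6792 -0.7909 -0.2104]
```

View pics/t1.png

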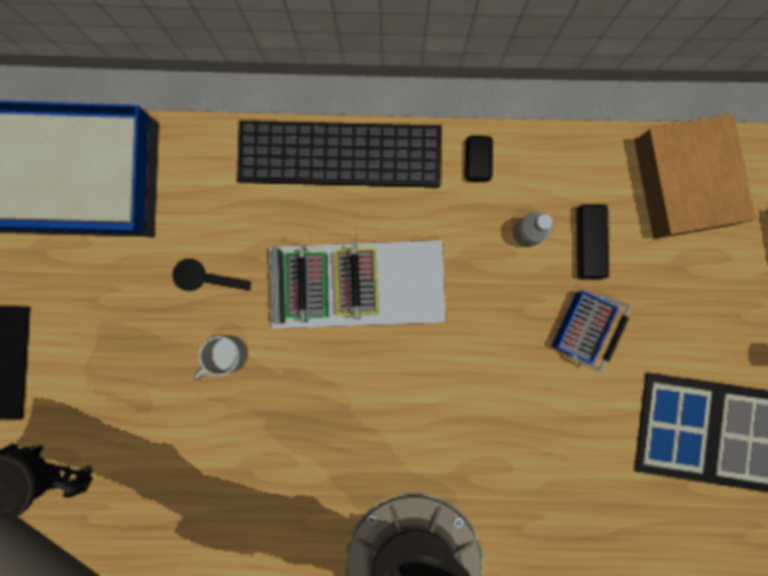

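View pics/s1.png

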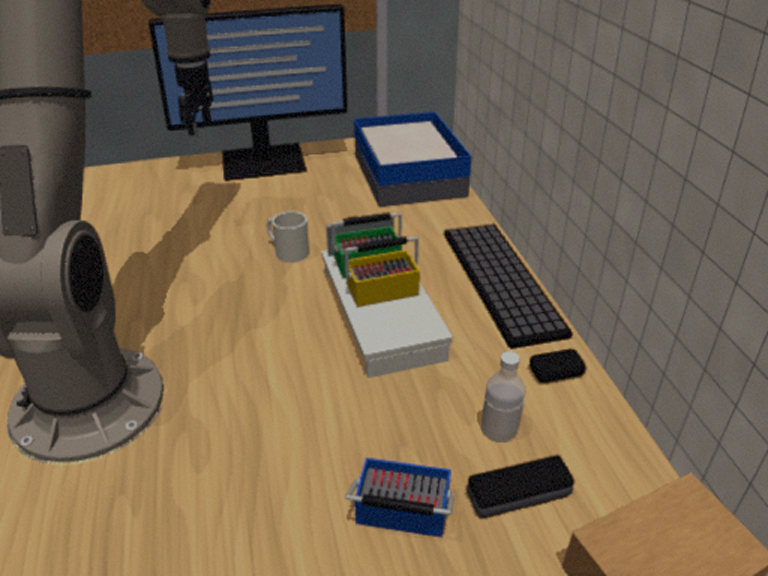

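The top view shows the blue caddy near (590,328) with its grip on the right, at (616,338). The riser spans about (270–445, 242–327), with green at (305,285), yellow at (356,281) and the panel at (277,285). I'll enlarge both areas.

Run:
```python
import numpy as np,cv2
im=np.load('pics/top.npy')[:,:,::-1]
a=cv2.resize(im[150:230,170:310],None,fx=5,fy=5,interpolation=cv2.INTER_CUBIC)[:400]
b=cv2.resize(im[185:255,355:435],None,fx=8,fy=8,interpolation=cv2.INTER_CUBIC)
cv2.imwrite('pics/a.png',a);cv2.imwrite('pics/b.png',b)
```

```text
(no output)
```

View pics/a.png

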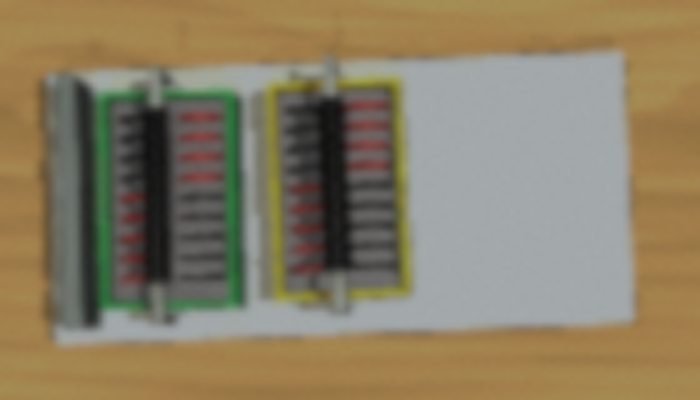

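View pics/b.png

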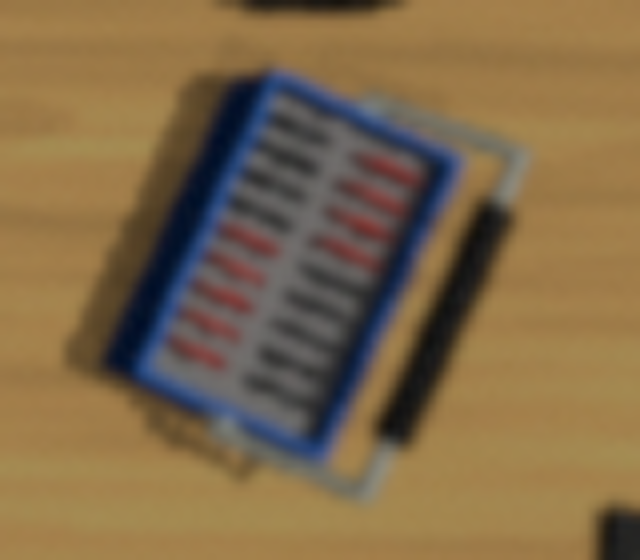

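Run:
```python
from h import *
def B(x,y):return (x+.5)/8-.5+355,(y+.5)/8-.5+185
def A(x,y):return (x+.5)/5-.5+170,(y+.5)/5-.5+150
def show(n,pts,f,z):
    P=np.array([px2w('top',*f(*p),z)[:2] for p in pts]); d=np.diff(np.vstack([P,P[:1]]),axis=0)
    print(n,P.tolist() and P,'c',P.mean(0),'len',np.hypot(*d.T),'ang',np.degrees(np.arctan2(d[:,1],d[:,0])))
show('blue',[(275,72),(460,158),(320,457),(137,370)],B,.06)
show('bar ends',[(493,207),(397,442)],B,.05+.06*np.cos(1.25))
show('bar corner',[(525,152),(365,497)],B,.05+.06*np.cos(1.25))
show('green',[(97,90),(242,93),(246,306),(100,308)],A,.12)
show('yellow',[(268,85),(402,80),(411,293),(275,300)],A,.12)
show('ygrip',[(332,98),(340,272)],A,.17)
show('ggrip',[(156,106),(156,285)],A,.17)
show('riser R',[(623,52),(634,322)],A,.06)
show('riser L',[(45,75),(57,345)],A,.06)
show('panel in',[(73,74),(95,326)],A,.135)
show('panel in',[(92,80),(100,326)],A,.06)
```

```text
blue [[ 0.5784 -0.3362]
 [ 0.547  -0.4071]
 [ 0.431  -0.3544]
 [ 0.4623 -0.2845]] c [ 0.5046 -0.3456] len [0.0775 0.1274 0.0767 0.1271] ang [-113.9048  155.6003   65.8655  -24.0333]
bar ends [[ 0.5283 -0.4165]
 [ 0.438  -0.3807]] c [ 0.4831 -0.3986] len [0.0972 0.0972] ang [158.3744 -21.6256]
bar corner [[ 0.5496 -0.4285]
 [ 0.4168 -0.3687]] c [ 0.4832 -0.3986] len [0.1456 0.1456] ang [155.7733 -24.2267]
green [[0.6381 0.2751]
 [0.6384 0.1889]
 [0.5119 0.1828]
 [0.5086 0.2691]] c [0.5742 0.229 ] len [0.0862 0.1267 0.0864 0.1296] ang [ -89.7702 -177.255    92.171     2.6544]
yellow [[0.6436 0.1735]
 [0.6485 0.0939]
 [0.522  0.0853]
 [0.5159 0.1657]] c [0.5825 0.1296] len [0.0798 0.1268 0.0807 0.1279] ang [ -86.4521 -176.1345   94.3478    3.4939]
ygrip [[0.6319 0.1326]
 [0.5325 0.1254]] c [0.5822 0.129 ] len [0.0997 0.0997] ang [-175.8276    4.1724]
ggrip [[0.6248 0.2331]
 [0.5225 0.2299]] c [0.5737 0.2315] len [0.1023 0.1023] ang [-178.2107    1.7893]
riser R [[ 0.6757 -0.0421]
 [ 0.508  -0.0523]] c [ 0.5919 -0.0472] len [0.168 0.168] ang [-176.5213    3.4787]
riser L [[0.6525 0.3173]
 [0.4851 0.3042]] c [0.5688 0.3108] len [0.168 0.168] ang [-175.5273    4.4727]
panel in [[0.6457 0.2871]
 [0.4981 0.2693]] c [0.5719 0.2782] len [0.1487 0.1487] ang [-173.1404    6.8596]
panel in [[0.6502 0.288 ]
 [0.4975 0.2781]] c [0.5738 0.283 ] len [0.153 0.153] ang [-176.27    3.73]
```

```bash
cat >> h.py <<'E'
from scipy.spatial.transform import Rotation as Ro
C=np.array([.5046,-.3456,0.]); AB=-24.2       # blue caddy
def fr(a): a=np.radians(a); return np.array([np.cos(a),np.sin(a),0]),np.array([-np.sin(a),np.cos(a),0]),np.array([0,0,1.])
def tool(a,phi=0):  # tool x=-caddy x; tilt phi: fingers point down and to caddy +y
    x,y,k=fr(a); p=np.radians(phi)
    return np.column_stack([-x,np.cos(p)*y+np.sin(p)*k,np.sin(p)*y-np.cos(p)*k])
def bar(th,c=C,a=AB):
    x,y,k=fr(a); return c+.05*k+.06*(-np.sin(th)*y+np.cos(th)*k)
def rows(wps):
    s=arm.read_state(); P=np.array(s['tool_pos']);R=np.array(s['tcp_rot'])
    print('t %.2f'%s['time'],P,'w %.4f'%s['width'],'F',np.array(s['force']),'q',np.array(s['qpos']))
    for p,Rt in wps:
        print('%.2f %.2f %.2f  %.3f %.3f %.3f'%(*(R.T@(p-P)*100),*Ro.from_matrix(R.T@Rt).as_rotvec()))
E
python3 - <<'E'
from h import *
print(arm.tip_extent)
T=tool(AB); T45=tool(AB,45)
rows([(np.array([.45,.35,.30]),T),(np.array([.55,0,.30]),T),(np.array([.44,-.47,.25]),T45),(bar(1.25)-.11*T45[:,2],T45)])
print(bar(1.25)-.11*T45[:,2])
E
```

```text
0.019
t 0.10 [0.2502 0.6266 0.2497] w 0.0855 F [-0.6792 -0.7909 -0.2104] q [-76.8029  24.4481   4.2322  92.0457  -1.9518  63.6468  -3.8438]
-28.81 -18.28 -5.01  -0.001 0.000 0.043
-51.08 -47.08 -4.97  -0.001 0.000 0.043
-58.29 -94.80 0.09  -0.786 -0.017 0.040
-59.10 -94.30 10.42  -0.786 -0.017 0.040
[ 0.4494 -0.4685  0.1467]
```

Emit:
carry_out(motion="-29 -18 -5 0 0 .04 -1;-29 -18 -5 0 0 .04 -1;-29 -18 -5 0 0 .04 -1;-29 -18 -5 0 0 .04 -1;-29 -18 -5 0 0 .04 -1;-29 -18 -5 0 0 .04 -1;-29 -18 -5 0 0 .04 -1;-29 -18 -5 0 0 .04 0.2;-51 -47 -5 0 0 .04 0.2;-51 -47 -5 0 0 .04 0.2;-51 -47 -5 0 0 .04 0.2;-51 -47 -5 0 0 .04 0.2;-51 -47 -5 0 0 .04 0.2;-51 -47 -5 0 0 .04 0.2;-51 -47 -5 0 0 .04 0.2;-51 -47 -5 0 0 .04 0.2;-51 -47 -5 0 0 .04 0.2;-51 -47 -5 0 0 .04 0.2;-51 -47 -5 0 0 .04 0.2;-51 -47 -5 0 0 .04 0.2")

```text
time: 1.77
tool_pos: [0.5494, 0.0015, 0.3]
tcp_rot: [[-0.913, 0.408, -0.001], [0.408, 0.913, 0.0], [0.001, -0.0, -1.0]]
force: [0.5, 0.2, 0.9]
width: 0.0343
```

Run:
```python
from h import *
T=tool(AB); T45=tool(AB,45)
rows([(np.array([.44,-.47,.25]),T45),(bar(1.25)-.11*T45[:,2],T45)])
```

```text
t 1.77 [0.5494 0.0015 0.3   ] w 0.0343 F [0.5036 0.2284 0.8502] q [-29.7121  10.4925  26.3783 106.0472  -5.1447  64.6613  64.4157]
-9.25 -47.51 5.00  -0.786 -0.001 0.002
-10.05 -46.99 15.33  -0.786 -0.001 0.002
```

Emit:
carry_out(motion="-9.2 -47.5 5 -.786 0 0 .2;-9.2 -47.5 5 -.786 0 0 .2;-9.2 -47.5 5 -.786 0 0 .2;-9.2 -47.5 5 -.786 0 0 .2;-9.2 -47.5 5 -.786 0 0 .2;-9.2 -47.5 5 -.786 0 0 .2;-9.2 -47.5 5 -.786 0 0 .2;-9.2 -47.5 5 -.786 0 0 .2;-9.2 -47.5 5 -.786 0 0 .2;-9.2 -47.5 5 -.786 0 0 .2;-9.2 -47.5 5 -.786 0 0 .2;-9.2 -47.5 5 -.786 0 0 .2;-9.2 -47.5 5 -.786 0 0 .2;-9.2 -47.5 5 -.786 0 0 .2;-10 -47 15.3 -.786 0 0 .2;-10 -47 15.3 -.786 0 0 .2;-10 -47 15.3 -.786 0 0 .2;-10 -47 15.3 -.786 0 0 .2;-10 -47 15.3 -.786 0 0 .2;-10 -47 15.3 -.786 0 0 .2")

```text
time: 3.43
tool_pos: [0.45, -0.469, 0.1495]
tcp_rot: [[-0.913, 0.287, 0.289], [0.407, 0.647, 0.645], [-0.002, 0.707, -0.707]]
force: [0.3, -0.4, 0.9]
width: 0.034
```

Run:
```python
from h import *
T45=tool(AB,45)
rows([(bar(1.25)-.006*T45[:,2],T45)])
snap('top','t2.png',5,(345,170,445,240)); snap('side','s2.png',5,(215,260,330,370))
a=cv2.imread('pics/t2.png');b=cv2.imread('pics/s2.png')
h=max(a.shape[0],b.shape[0]); f=lambda i:cv2.copyMakeBorder(i,0,h-i.shape[0],0,0,cv2.BORDER_CONSTANT)
c=np.hstack([f(a),f(b)]);cv2.imwrite('pics/c2.png',cv2.resize(c,None,fx=.74,fy=.74)); print(c.shape)
```

```text
t 3.43 [ 0.45   -0.469   0.1495] w 0.0340 F [ 0.2554 -0.398   0.9311] q [ 37.7216  47.5214  31.4172  87.4982 -53.1497  92.0069 152.1925]
0.06 -0.18 10.62  -0.000 -0.001 0.003
(550, 1075, 3)
```

View pics/c2.png

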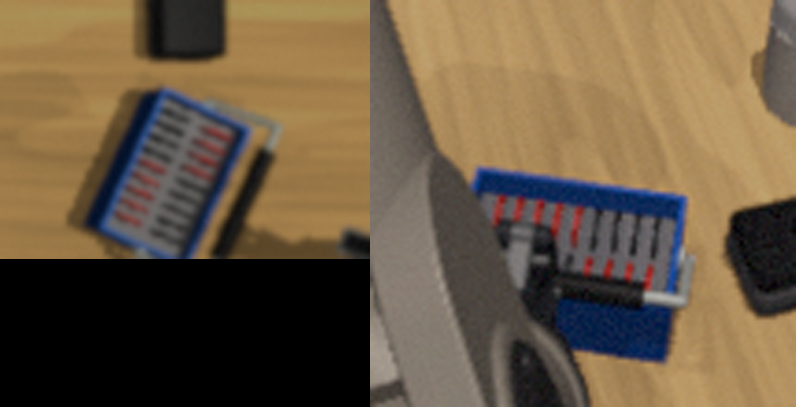

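The pictures show the jaws outside the blue caddy, pointing at the bar's sleeve, with the tilt as planned. The caddy hasn't moved. Next I go in over the bar.

Emit:
carry_out(motion="0 -.2 3 0 0 0 .2;0 -.2 6 0 0 0 .2;0 -.2 8 0 0 0 .2;0 -.2 9 0 0 0 .2;0 -.2 9.5 0 0 0 .2;0 -.2 10 0 0 0 .2;0 -.2 10.5 0 0 0 .2;0 -.2 10.6 0 0 0 .2;0 -.2 10.6 0 0 0 .4;0 -.2 10.6 0 0 0 .45;0 -.2 10.6 0 0 0 .45")

```text
time: 4.45
tool_pos: [0.4792, -0.402, 0.0713]
tcp_rot: [[-0.913, 0.288, 0.289], [0.408, 0.646, 0.646], [-0.0, 0.707, -0.707]]
force: [-0.1, -0.1, 0.4]
width: 0.0234
```

Run:
```python
from h import *
w=[]
for i in range(1,15):
    th=1.25*(1-i/14)-.05*(i/14); T=tool(AB,max(0,45*(1-i/11))); w.append((bar(th)-.006*T[:,2]+.003*T[:,1],T))
rows(w)
snap('side','s3.png',5,(215,260,330,370)); snap('top','t3.png',5,(345,170,445,240))
```

```text
t 4.45 [ 0.4792 -0.402   0.0713] w 0.0234 F [-0.0797 -0.1029  0.3533] q [ 35.607   48.8365  25.1826  94.8195 -55.4345  81.3513 153.9167]
-0.00 1.03 -0.29  0.072 -0.001 0.002
-0.01 1.60 -0.44  0.143 -0.001 0.002
-0.01 2.18 -0.54  0.214 -0.001 0.002
-0.01 2.77 -0.58  0.286 -0.001 0.002
-0.01 3.36 -0.58  0.357 -0.001 0.002
-0.01 3.95 -0.51  0.429 -0.001 0.002
-0.01 4.53 -0.40  0.500 -0.001 0.002
-0.01 5.09 -0.23  0.571 -0.001 0.002
-0.01 5.65 -0.01  0.643 -0.001 0.002
-0.01 6.17 0.26  0.714 -0.001 0.002
-0.02 6.68 0.58  0.786 -0.001 0.002
-0.02 7.14 0.89  0.786 -0.001 0.002
-0.02 7.56 1.25  0.786 -0.001 0.002
-0.02 7.96 1.65  0.786 -0.001 0.002
```

View pics/s3.png

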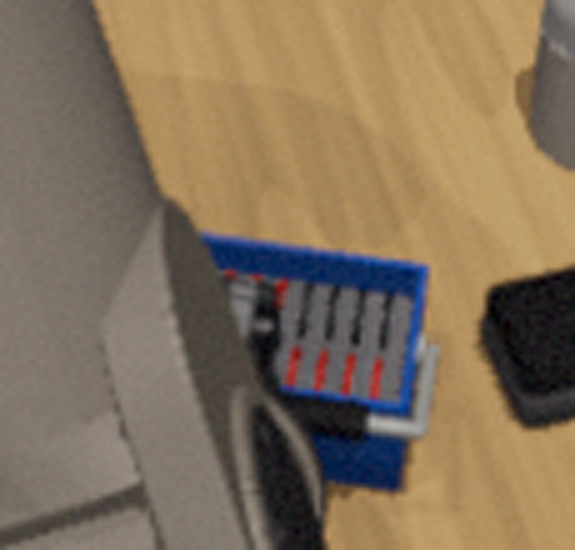

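The upper finger is over the bar on the tub side, and neither the tub nor the bar has moved. Next I swing the handle along the arc.

Emit:
carry_out(motion="0 .5 -.15 .03 0 0 .45;0 1.03 -.29 .072 0 0 .45;0 1.6 -.44 .143 0 0 .45;0 2.18 -.54 .214 0 0 .45;0 2.77 -.58 .286 0 0 .45;0 3.36 -.58 .357 0 0 .45;0 3.95 -.51 .429 0 0 .45;0 4.53 -.4 .5 0 0 .45;0 5.09 -.23 .571 0 0 .45;0 5.65 0 .643 0 0 .45;0 6.17 .26 .714 0 0 .45;0 6.68 .58 .786 0 0 .45;0 7.14 .89 .786 0 0 .45;0 7.56 1.25 .786 0 0 .45;0 7.96 1.65 .786 0 0 .45;0 7.96 1.65 .786 0 0 .45")

```text
time: 5.88
tool_pos: [0.5071, -0.3391, 0.1158]
tcp_rot: [[-0.913, 0.408, 0.001], [0.408, 0.913, 0.002], [-0.0, 0.002, -1.0]]
force: [-0.0, 0.9, -0.4]
width: 0.0238
```

Run:
```python
from h import *
T=tool(AB); rows([(bar(0),T)])
snap('top','t4.png',5,(345,170,445,240)); snap('side','s4.png',5,(215,255,330,370))
a=cv2.imread('pics/t4.png');b=cv2.imread('pics/s4.png')
h=max(a.shape[0],b.shape[0]); f=lambda i:cv2.copyMakeBorder(i,0,h-i.shape[0],0,0,cv2.BORDER_CONSTANT)
c=np.hstack([f(a),f(b)]);cv2.imwrite('pics/c4.png',cv2.resize(c,None,fx=.74,fy=.74))
```

```text
t 5.88 [ 0.5071 -0.3391  0.1158] w 0.0238 F [-0.0047  0.8528 -0.3684] q [ -5.6678  34.861   45.8473 108.9439 -32.4993  50.0387 122.7077]
-0.03 -0.69 0.58  0.002 0.000 0.002
```

View pics/c4.png

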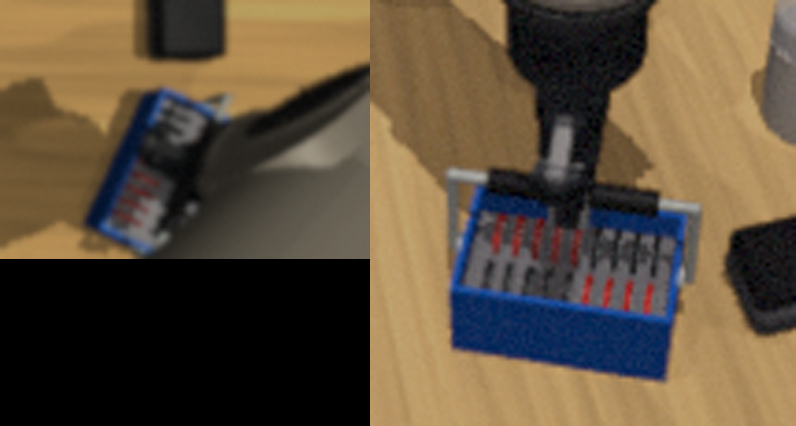

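The handle is upright between the fingers and the tub hasn't moved. Next I centre on the bar, grip, and lift slowly.

Emit:
carry_out(motion="0 -.3 .3 0 0 0 .45;0 -.5 .5 0 0 0 .45;0 -.5 .5 0 0 0 1;0 -.5 .5 0 0 0 1;0 -.5 .5 0 0 0 1;0 -.5 .5 0 0 0 1;0 -.5 .5 0 0 0 1;0 -.5 .4 0 0 0 1;0 -.5 .2 0 0 0 1;0 -.5 0 0 0 0 1;0 -.5 -.5 0 0 0 1;0 -.5 -1 0 0 0 1;0 -.5 -1.5 0 0 0 1;0 -.5 -2 0 0 0 1;0 -.5 -3 0 0 0 1;0 -.5 -4 0 0 0 1;0 -.5 -5 0 0 0 1;0 -.5 -6 0 0 0 1;0 -.5 -6.5 0 0 0 1;0 -.5 -6.5 0 0 0 1")

```text
time: 7.65
tool_pos: [0.5055, -0.3443, 0.1821]
tcp_rot: [[-0.913, 0.408, 0.002], [0.408, 0.913, -0.001], [-0.002, 0.0, -1.0]]
force: [0.8, -1.1, -4.3]
width: 0.0137
```

```bash
cat >> h.py <<'E'
RC=np.array([.580,.132,0.]); RA=3.7
def ris(x,y,z): X,Y,k=fr(RA); return RC+x*X+y*Y+z*k
E
python3 - <<'E'
from h import *
T=tool(RA)
rows([(np.array([.53,-.25,.28]),T),(ris(.001,-.098,.28),T)])
snap('side','s5.png',5,(215,215,330,330))
E
```

```text
t 7.65 [ 0.5055 -0.3443  0.1821] w 0.0137 F [ 0.7548 -1.1158 -4.2854] q [ -8.4821  30.4617  50.1467 106.2803 -27.9312  56.3023 119.7341]
1.59 9.61 -9.79  -0.000 0.002 -0.484
7.94 37.91 -9.80  -0.000 0.002 -0.484
```

View pics/s5.png

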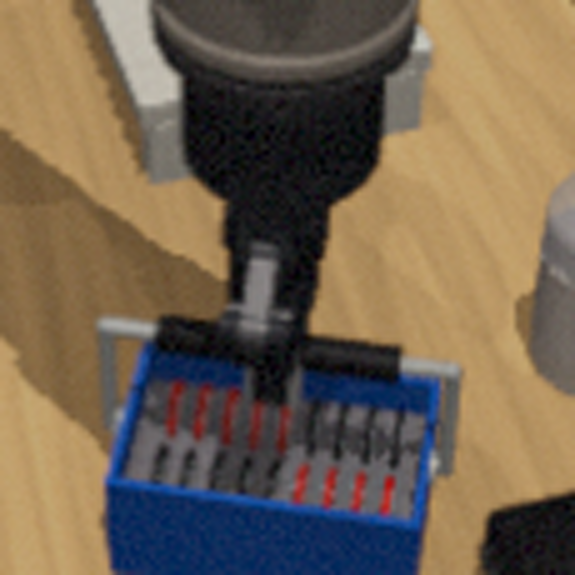

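The caddy hangs level in the grip, at 4.3 N. I'll carry it over the riser.

Emit:
carry_out(motion="0 0 -.8 0 0 0 1;0 0 -2 0 0 0 1;0 .3 -3.5 0 0 -.01 1;.1 .9 -5 0 0 -.03 1;.2 2 -6.5 0 0 -.06 1;.5 3.5 -8 0 0 -.09 1;.8 5.5 -9 0 0 -.12 1;1.3 8 -9.6 0 0 -.15 1;2 11 -9.8 0 0 -.18 1;2.7 14 -9.8 0 0 -.21 1;3.4 17 -9.8 0 0 -.24 1;4.1 20 -9.8 0 0 -.28 1;4.8 23 -9.8 0 0 -.32 1;5.5 26 -9.8 0 0 -.36 1;6.2 29 -9.8 0 0 -.4 1;6.8 31.8 -9.8 0 0 -.43 1;7.3 34.2 -9.8 0 0 -.455 1;7.6 36 -9.8 0 0 -.47 1;7.8 37.2 -9.8 0 0 -.48 1;7.9 37.9 -9.8 0 0 -.484 1")

```text
time: 9.37
tool_pos: [0.5877, 0.0357, 0.2792]
tcp_rot: [[-0.998, -0.066, 0.0], [-0.066, 0.998, 0.0], [-0.0, 0.0, -1.0]]
force: [0.0, 0.5, -4.3]
width: 0.0141
```

Run:
```python
from h import *
T=tool(RA)
rows([(ris(.001,-.098,.18),T),(ris(.001,-.098,.17),T)])
snap('top','t6.png',5,(165,145,325,235)); 
snap('side','s6.png',4,(205,120,325,260))
a=cv2.imread('pics/t6.png');b=cv2.imread('pics/s6.png')
h=max(a.shape[0],b.shape[0]); f=lambda i:cv2.copyMakeBorder(i,0,h-i.shape[0],0,0,cv2.BORDER_CONSTANT)
c=np.hstack([f(a),f(b)]);cv2.imwrite('pics/c6.png',cv2.resize(c,None,fx=.62,fy=.62))
```

```text
t 9.37 [0.5877 0.0357 0.2792] w 0.0141 F [ 0.0452  0.5454 -4.3361] q [-46.4974  19.0966  46.6196 103.4998 -15.3553  63.9272  99.1687]
0.05 -0.14 9.92  0.000 0.000 0.002
0.05 -0.14 10.92  0.000 0.000 0.002
```

View pics/c6.png

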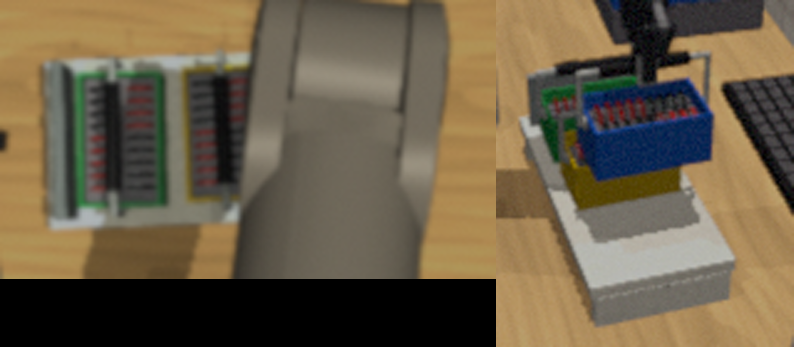

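The caddy is level and aligned above the free riser top, behind yellow. Next I lower it.

Emit:
carry_out(motion="0 0 1 0 0 0 1;0 0 2.5 0 0 0 1;0 -.1 4 0 0 0 1;0 -.1 5.5 0 0 0 1;0 -.1 7 0 0 0 1;0 -.1 8.3 0 0 0 1;0 -.1 9.2 0 0 0 1;0 -.1 9.7 0 0 0 1;0 -.1 9.9 0 0 0 1;0 -.1 10.05 0 0 0 1;0 -.1 10.2 0 0 0 1;0 -.1 10.3 0 0 0 1;0 -.1 10.4 0 0 0 1;0 -.1 10.5 0 0 0 1;0 -.1 10.6 0 0 0 1;0 -.1 10.65 0 0 0 1;0 -.1 10.7 0 0 0 1;0 -.1 10.7 0 0 0 1")

```text
time: 10.97
tool_pos: [0.5874, 0.0333, 0.1716]
tcp_rot: [[-0.998, -0.064, -0.0], [-0.064, 0.998, -0.0], [0.0, -0.0, -1.0]]
force: [0.8, -0.6, -6.1]
width: 0.0139
```

Emit:
carry_out(motion="0 0 .05 0 0 0 1;0 0 .1 0 0 0 1;0 0 .15 0 0 0 1;0 0 .15 0 0 0 1")

```text
time: 11.3
tool_pos: [0.5875, 0.0334, 0.1703]
tcp_rot: [[-0.998, -0.064, -0.0], [-0.064, 0.998, 0.0], [0.0, 0.0, -1.0]]
force: [-0.6, 0.9, -0.5]
width: 0.0141
```

Emit:
carry_out(motion="0 0 .03 0 0 0 1;0 0 .03 0 0 0 1;0 0 .03 0 0 0 .8;0 0 .03 0 0 0 .6;0 0 .03 0 0 0 .4;0 0 .03 0 0 0 .3;0 0 .03 0 0 0 .3;0 0 -.5 0 0 0 .3;0 0 -1.5 0 0 0 .3;0 0 -3 0 0 0 .3;0 0 -5 0 0 0 .3;0 0 -8 0 0 0 .3;0 -1 -11 0 0 0 .3;0 -4 -12 0 0 0 -.2;0 -8 -12 0 0 0 -.6;0 -12 -12 0 0 0 -1;0 -16 -12 0 0 0 -1;0 -20 -12 0 0 0 -1;0 -23 -12 0 0 0 -1;0 -25 -12 0 0 0 -1")

```text
time: 12.97
tool_pos: [0.6027, -0.2203, 0.2915]
tcp_rot: [[-0.998, -0.061, 0.001], [-0.061, 0.998, -0.001], [-0.001, -0.001, -1.0]]
force: [-1.0, 1.0, 0.5]
width: 0.085
```

Run:
```python
from h import *
s=arm.read_state(); print(s['tool_pos'],s['width'],s['qpos'])
snap('top','t7.png',5,(165,145,315,235)); snap('side','s7.png')
```

```text
[ 0.6027 -0.2203  0.2915] 0.08504905789610075 [-20.4352  25.1007  47.8729  95.8613 -19.8041  67.8603 125.7863]
```

View pics/t7.png

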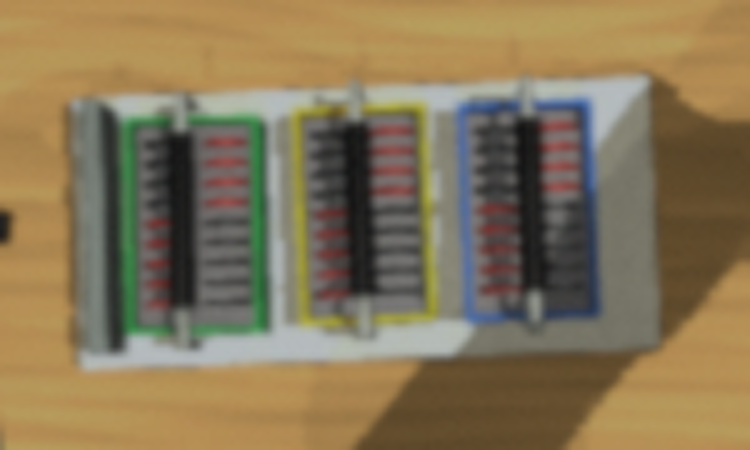

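The three caddies stand in a row with loose gaps. Rims: green x 122–268, yellow 293–436, blue 460–598. Now I measure how their ends line up.

```bash
cat >> h.py <<'E'
def loc(P): X,Y,k=fr(RA); d=np.asarray(P)-RC; return np.array([d@X,d@Y])
def meas(name,pts,o,s,z):
    P=[px2w('top',(x+.5)/s-.5+o[0],(y+.5)/s-.5+o[1],z) for x,y in pts]; L=np.array([loc(p) for p in P])
    if len(L)==4:
        a=[np.degrees(np.arctan2(*(L[i]-L[j])[::-1])) for i,j in((0,3),(1,2))]
    else: a=[np.degrees(np.arctan2(*(L[0]-L[1])[::-1]))]
    print(name,'c mm',L.mean(0)*1000,'ang rel',np.array(a),'x ends',L[:,0]*1000,'y',L[:,1]*1000)
E
python3 - <<'E'
from h import *
o=(165,145)
for n,p,g in (('g',[(122,118),(265,118),(268,328),(128,330)],[(180,97),(183,343)]),('y',[(293,108),(425,105),(436,317),(300,324)],[(355,82),(364,330)]),('b',[(460,103),(589,100),(598,315),(467,320)],[(525,80),(535,325)])):
    meas(n,p,o,5,.12); meas(n+'h',g,o,5,.168)
T=tool(RA)
E
```

```text
g c mm [ 0.9696 97.4216] ang rel [-0.2175 -1.2089] x ends [ 65.387   62.0045 -62.837  -60.676 ] y [139.1236  54.1631  56.7975 139.6021]
gh c mm [ 0.575  99.6674] ang rel [-1.2145] x ends [ 70.989 -69.839] y [ 98.1747 101.1602]
y c mm [ 2.9265 -2.2692] ang rel [-0.215   0.7166] x ends [ 67.3102  65.9518 -60.3221 -61.2341] y [ 37.2989 -41.2888 -42.8682  37.7812]
yh c mm [ 4.5141 -2.288 ] ang rel [-0.0792] x ends [ 75.6219 -66.5936] y [-2.3863 -2.1897]
b c mm [   1.378  -100.2528] ang rel [-0.4485 -0.0755] x ends [ 66.3073  64.9941 -62.9603 -62.829 ] y [ -62.1564 -138.9389 -138.7704  -61.1456]
bh c mm [  2.602 -99.806] ang rel [-0.0492] x ends [ 72.8444 -67.6404] y [-99.8664 -99.7457]
```

```bash
cat >> h.py <<'E'
def push(tilt=15):
    X,Y,k=fr(RA); p=np.radians(tilt); z=np.sin(p)*Y-np.cos(p)*k; y=-X
    return np.column_stack([np.cross(y,z),y,z])
E
python3 - <<'E'
from h import *
T=push(); print(T)
rows([(ris(.002,-.195,.25),T),(ris(.002,-.190,.101),T)])
E
```

```text
[[ 0.0623 -0.9979 -0.0167]
 [-0.9639 -0.0645  0.2583]
 [-0.2588 -0.     -0.9659]]
t 13.07 [ 0.6025 -0.2208  0.2914] w 0.0857 F [-0.6911  0.4041  0.1554] q [-20.4253  25.1092  47.9014  95.8741 -19.7771  67.8412 125.694 ]
-0.14 15.87 4.11  -0.208 -0.206 -1.567
-0.13 16.40 19.00  -0.208 -0.206 -1.567
```

Emit:
carry_out(motion="-.1 3 1 -.208 -.206 -1.567 -1;-.1 6 2 -.208 -.206 -1.567 -1;-.1 9 3 -.208 -.206 -1.567 -1;-.1 12 4.1 -.208 -.206 -1.567 -1;-.1 14 4.1 -.208 -.206 -1.567 -1;-.1 15.9 4.1 -.208 -.206 -1.567 -1;-.1 15.9 4.1 -.208 -.206 -1.567 -1;-.1 15.9 4.1 -.208 -.206 -1.567 -1;-.1 15.9 4.1 -.208 -.206 -1.567 -1;-.1 15.9 4.1 -.208 -.206 -1.567 -1;-.1 15.9 4.1 -.208 -.206 -1.567 -1;-.1 15.9 4.1 -.208 -.206 -1.567 -1;-.1 15.9 4.1 -.208 -.206 -1.567 -1;-.1 15.9 4.1 -.208 -.206 -1.567 -1;-.1 15.9 4.1 -.208 -.206 -1.567 -1;-.1 15.9 4.1 -.208 -.206 -1.567 -1")

```text
time: 14.4
tool_pos: [0.5921, -0.0552, 0.2417]
tcp_rot: [[-0.318, -0.948, -0.025], [-0.932, 0.308, 0.193], [-0.176, 0.085, -0.981]]
force: [0.0, 0.2, -1.8]
width: 0.0854
```

Run:
```python
from h import *
T=push(); rows([(ris(.002,-.190,.15),T),(ris(.002,-.190,.101),T),(ris(.002,-.16,.101),T),(ris(.002,-.104,.101),T)])
```

```text
t 14.40 [ 0.5921 -0.0552  0.2417] w 0.0854 F [ 0.0105  0.1701 -1.8296] q [ 39.1826  25.161  -44.6049  99.2088   6.8957  63.3882 155.7096]
1.75 -1.05 8.95  -0.001 -0.067 -0.388
2.61 -1.47 13.75  -0.001 -0.067 -0.388
-0.11 -0.36 14.34  -0.001 -0.067 -0.388
-5.20 1.70 15.43  -0.001 -0.067 -0.388
```

Joint 7 hit its range before the turn finished, so I'll turn the other way, which is the same jaw line.

```bash
cat >> h.py <<'E'
def push2(tilt=15):
    X,Y,k=fr(RA); p=np.radians(tilt); z=np.sin(p)*Y-np.cos(p)*k
    return np.column_stack([np.cross(X,z),X,z])
E
python3 - <<'E'
from h import *
T=push2(0); rows([(ris(.002,-.21,.27),T)])
T=push2(); rows([(ris(.002,-.21,.27),T)])
E
```

```text
t 14.40 [ 0.5921 -0.0552  0.2417] w 0.0854 F [ 0.0105  0.1701 -1.8296] q [ 39.1826  25.161  -44.6049  99.2088   6.8957  63.3882 155.7096]
1.46 -0.77 -3.21  0.266 -0.070 2.744
t 14.40 [ 0.5921 -0.0552  0.2417] w 0.0854 F [ 0.0105  0.1701 -1.8296] q [ 39.1826  25.161  -44.6049  99.2088   6.8957  63.3882 155.7096]
1.46 -0.77 -3.21  -0.094 0.001 2.752
```

Emit:
carry_out(motion="1.5 -.8 -3.2 0 0 .12 -1;1.5 -.8 -3.2 0 0 .24 -1;1.5 -.8 -3.2 0 0 .36 -1;1.5 -.8 -3.2 0 0 .48 -1;1.5 -.8 -3.2 0 0 .6 -1;1.5 -.8 -3.2 0 0 .72 -1;1.5 -.8 -3.2 0 0 .84 -1;1.5 -.8 -3.2 0 0 .96 -1;1.5 -.8 -3.2 0 0 1.08 -1;1.5 -.8 -3.2 0 0 1.2 -1;1.5 -.8 -3.2 0 0 1.32 -1;1.5 -.8 -3.2 0 0 1.44 -1;1.5 -.8 -3.2 0 0 1.56 -1;1.5 -.8 -3.2 0 0 1.68 -1;1.5 -.8 -3.2 0 0 1.8 -1;1.5 -.8 -3.2 0 0 1.92 -1;1.5 -.8 -3.2 0 0 2.04 -1;1.5 -.8 -3.2 0 0 2.16 -1;1.5 -.8 -3.2 0 0 2.28 -1;1.5 -.8 -3.2 0 0 2.4 -1")

```text
time: 16.07
tool_pos: [0.5955, -0.0777, 0.2693]
tcp_rot: [[-0.398, 0.917, -0.026], [0.898, 0.395, 0.194], [0.188, 0.054, -0.981]]
force: [0.3, 0.7, 0.2]
width: 0.0852
```

Run:
```python
from h import *
T=push2(); rows([(ris(.002,-.195,.25),T),(ris(.002,-.19,.101),T)])
```

```text
t 16.07 [ 0.5955 -0.0777  0.2693] w 0.0852 F [0.3136 0.7187 0.2108] q [ 20.5252  19.6129 -17.061   97.6742  -5.8876  65.9521  30.4083]
1.04 0.41 2.19  -0.024 0.063 0.346
-1.30 -0.23 16.90  -0.024 0.063 0.346
```

Emit:
carry_out(motion="1 .4 2.2 -.024 .063 .346 -1;1 .4 2.2 -.024 .063 .346 -1;1 .4 2.2 -.024 .063 .346 -1;0 .2 5 -.024 .063 .346 -1;0 .2 8 -.024 .063 .346 -1;-.5 0 11 -.024 .063 .346 -1;-1 -.1 14 -.024 .063 .346 -1;-1.3 -.2 16 -.024 .063 .346 -1;-1.3 -.2 16.9 -.024 .063 .346 -1;-1.3 -.2 16.9 -.024 .063 .346 -1;-1.3 -.2 16.9 -.024 .063 .346 -1")

```text
time: 16.98
tool_pos: [0.595, -0.0573, 0.1012]
tcp_rot: [[-0.068, 0.998, -0.017], [0.963, 0.07, 0.259], [0.26, 0.001, -0.966]]
force: [-0.6, 0.3, 0.7]
width: 0.0855
```

Run:
```python
from h import *
T=push2(); rows([(ris(.002,y,.101),T) for y in (-.19,-.16,-.15,-.12,-.104)]); print(loc(arm.read_state()['tool_pos']))
snap('side','s8.png',4,(205,120,345,270))
```

```text
t 16.98 [ 0.595  -0.0573  0.1012] w 0.0855 F [-0.5859  0.2522  0.6609] q [ 18.5308  30.0989 -14.7644 106.0978 -10.2164  47.5724  16.6479]
-0.02 -0.08 0.01  -0.001 -0.001 0.006
2.88 -0.06 0.79  -0.001 -0.001 0.006
3.84 -0.06 1.05  -0.001 -0.001 0.006
6.74 -0.04 1.83  -0.001 -0.001 0.006
8.28 -0.03 2.25  -0.001 -0.001 0.006
[ 0.0028 -0.1898]
```

View pics/s8.png

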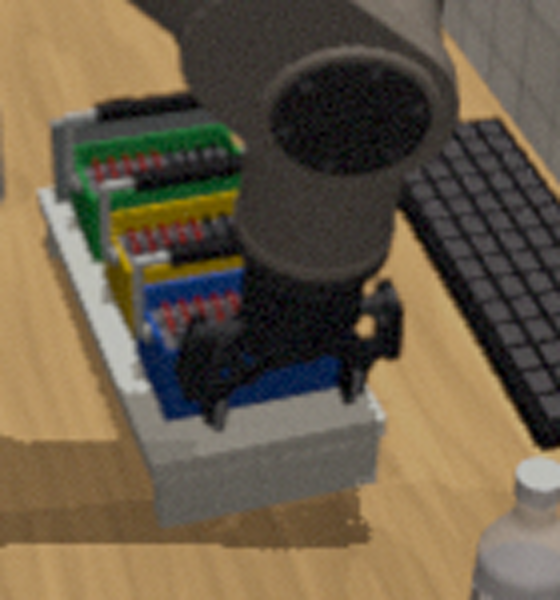

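Both open fingertips stand behind the blue wall, near its ends and low on it. Next I push slowly.

Emit:
carry_out(motion=".5 -.08 .13 0 0 .006 -1;1.1 -.08 .3 0 0 .006 -1;1.7 -.08 .46 0 0 .006 -1;2.2 -.07 .6 0 0 .006 -1;2.6 -.07 .7 0 0 .006 -1;2.8 -.06 .76 0 0 .006 -1;2.95 -.06 .81 0 0 .006 -1;3.1 -.06 .85 0 0 .006 -1;3.25 -.06 .89 0 0 .006 -1;3.4 -.06 .93 0 0 .006 -1;3.55 -.06 .97 0 0 .006 -1;3.7 -.06 1.01 0 0 .006 -1;3.85 -.06 1.05 0 0 .006 -1;4 -.06 1.09 0 0 .006 -1;4.15 -.06 1.13 0 0 .006 -1;4.3 -.06 1.17 0 0 .006 -1;4.45 -.05 1.21 0 0 .006 -1;4.6 -.05 1.25 0 0 .006 -1;4.75 -.05 1.29 0 0 .006 -1;4.9 -.05 1.33 0 0 .006 -1")

```text
time: 18.7
tool_pos: [0.5905, -0.0069, 0.1001]
tcp_rot: [[-0.061, 0.998, -0.018], [0.964, 0.064, 0.26], [0.26, -0.001, -0.966]]
force: [-0.0, -2.4, -0.9]
width: 0.0855
```

Run:
```python
from h import *
s=arm.read_state(); print(loc(s['tool_pos']),np.array(s['force']),np.array(s['torque']))
T=push2(); rows([(ris(.002,y,.101),T) for y in (-.13,-.12,-.11,-.104)])
```

```text
[ 0.0015 -0.1393] [-0.0438 -2.3905 -0.8543] [-0.8034 -0.0483  0.0323]
t 18.70 [ 0.5905 -0.0069  0.1001] w 0.0855 F [-0.0438 -2.3905 -0.8543] q [ 14.5405  29.2194 -15.4975 107.9466 -10.6016  45.4899  12.0532]
0.92 0.05 0.15  -0.001 -0.002 -0.001
1.88 0.04 0.41  -0.001 -0.002 -0.001
2.85 0.04 0.67  -0.001 -0.002 -0.001
3.43 0.04 0.83  -0.001 -0.002 -0.001
```

Blue is sliding, at about 2.4 N. I'll carry on.

Emit:
carry_out(motion=".15 0 .02 0 0 0 -1;.3 0 .04 0 0 0 -1;.45 .02 .07 0 0 0 -1;.6 .03 .1 0 0 0 -1;.75 .04 .13 0 0 0 -1;.9 .05 .16 0 0 0 -1;1.05 .05 .2 0 0 0 -1;1.2 .05 .24 0 0 0 -1;1.35 .05 .28 0 0 0 -1;1.5 .05 .32 0 0 0 -1;1.65 .05 .36 0 0 0 -1;1.8 .05 .4 0 0 0 -1;1.95 .05 .44 0 0 0 -1;2.1 .05 .48 0 0 0 -1;2.2 .05 .5 0 0 0 -1;2.3 .05 .53 0 0 0 -1;2.4 .05 .56 0 0 0 -1;2.5 .05 .59 0 0 0 -1;2.6 .05 .61 0 0 0 -1")

```text
time: 20.28
tool_pos: [0.5893, 0.0197, 0.1009]
tcp_rot: [[-0.061, 0.998, -0.018], [0.964, 0.064, 0.26], [0.26, -0.001, -0.966]]
force: [0.2, -4.1, -1.5]
width: 0.0856
```

Run:
```python
from h import *
s=arm.read_state(); print(loc(s['tool_pos']),np.array(s['force']),np.array(s['torque']))
snap('top','t9.png',6,(165,145,285,235))
```

```text
[ 0.002  -0.1127] [ 0.1645 -4.0637 -1.5202] [-1.1832 -0.0819 -0.0363]
```

Emit:
carry_out(motion=".08 0 .02 0 0 0 -1;.16 0 .04 0 0 0 -1;.24 0 .06 0 0 0 -1;.32 0 .09 0 0 0 -1;.4 0 .11 0 0 0 -1;.48 0 .13 0 0 0 -1;.56 0 .15 0 0 0 -1;.64 0 .17 0 0 0 -1")

```text
time: 21.0
tool_pos: [0.589, 0.0259, 0.101]
tcp_rot: [[-0.061, 0.998, -0.017], [0.964, 0.063, 0.259], [0.26, -0.001, -0.966]]
force: [0.8, -6.1, -3.2]
width: 0.0858
```

Emit:
carry_out(motion=".07 0 .02 0 0 0 -1;.14 0 .04 0 0 0 -1;.21 0 .06 0 0 0 -1;.28 0 .08 0 0 0 -1;.35 0 .09 0 0 0 -1;.42 0 .11 0 0 0 -1")

```text
time: 21.5
tool_pos: [0.5886, 0.0302, 0.101]
tcp_rot: [[-0.061, 0.998, -0.018], [0.964, 0.063, 0.259], [0.26, -0.001, -0.966]]
force: [-0.1, -5.6, -2.6]
width: 0.0854
```

Emit:
carry_out(motion=".06 0 .02 0 0 0 -1;.12 0 .03 0 0 0 -1;.18 0 .05 0 0 0 -1;.24 0 .06 0 0 0 -1")

```text
time: 21.83
tool_pos: [0.5884, 0.0322, 0.1009]
tcp_rot: [[-0.061, 0.998, -0.018], [0.964, 0.063, 0.259], [0.259, -0.001, -0.966]]
force: [1.1, -11.6, -5.8]
width: 0.0854
```

Emit:
carry_out(motion=".03 0 .01 0 0 0 -1;.05 0 .01 0 0 0 -1;.05 0 .01 0 0 0 -1")

```text
time: 22.08
tool_pos: [0.5883, 0.0323, 0.1008]
tcp_rot: [[-0.06, 0.998, -0.018], [0.964, 0.063, 0.258], [0.259, -0.001, -0.966]]
force: [-0.3, -10.6, -4.8]
width: 0.0856
```

Run:
```python
from h import *
s=arm.read_state(); print(loc(s['tool_pos']),np.array(s['force']),np.array(s['torque']))
```

```text
[ 0.0019 -0.1001] [ -0.278  -10.5565  -4.7746] [-2.6912 -0.06    0.0136]
```

Emit:
carry_out(motion=".03 0 .01 0 0 0 -1;.06 0 .02 0 0 0 -1;.1 0 .03 0 0 0 -1;.1 0 .03 0 0 0 -1")

```text
time: 22.42
tool_pos: [0.5883, 0.0324, 0.1006]
tcp_rot: [[-0.06, 0.998, -0.017], [0.964, 0.062, 0.258], [0.258, -0.002, -0.966]]
force: [0.9, -14.6, -5.3]
width: 0.0853
```

The row has bottomed against the panel at about 15 N. I'll back off and look.

Emit:
carry_out(motion="-.2 0 -.05 0 0 0 -1;-.6 0 -.16 0 0 0 -1;-1.5 0 -.4 0 0 0 -1;-3 0 -.8 0 0 0 -1;-5 0 -1.4 0 0 0 -1;-7 0 -3 0 0 0 -1;-9 0 -6 0 0 0 -1;-12 0 -9 0 0 0 -1;-15 0 -12 0 0 0 -1;-18 0 -15 0 0 0 -1;-21 0 -17 0 0 0 -1;-23 0 -18 0 0 0 -1;-23 0 -18 0 0 0 -1")

```text
time: 23.5
tool_pos: [0.605, -0.2416, 0.2163]
tcp_rot: [[-0.055, 0.998, -0.014], [0.965, 0.057, 0.257], [0.257, 0.0, -0.966]]
force: [-1.2, -0.3, -0.7]
width: 0.0853
```

Run:
```python
from h import *
s=arm.read_state(); print(s['tool_pos'],s['qpos'],s['force'])
ims=[]
for i in range(6): ims.append(imaging.read_camera('top').astype(float))
im=np.mean(ims,0).astype(np.uint8); np.save('pics/topF.npy',im)
c=im[150:220,172:262,::-1]; cv2.imwrite('pics/F.png',cv2.resize(c,None,fx=8,fy=8,interpolation=cv2.INTER_CUBIC))
```

```text
[ 0.605  -0.2416  0.2163] [ 30.2693  28.4032 -10.6524  91.5598  -9.3201  66.8026  28.0046] [-1.2307 -0.3342 -0.7155]
```

View pics/F.png

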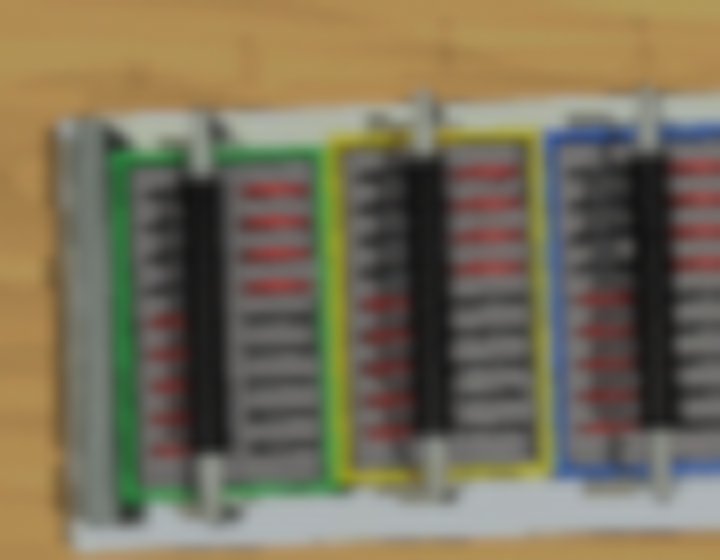

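The three caddies now touch each other and the panel. Green's ends look slightly low in the image (−x) compared with yellow and blue: top edges sit at y≈152, 138 and 133. I'll measure that numerically.

```bash
cat > m.py <<'E'
from h import *
def ends(im,lo,hi,name,zz=.12):
    """sample along local x for lines at local y between lo,hi (rim plane), chroma half-crossing"""
    im=cv2.cvtColor(im.astype(np.float32)/255,cv2.COLOR_RGB2LAB) if im.ndim==3 else im
    out=[]
    for sgn in(1,-1):
        prof=[]; xs=np.arange(.050,.082,.0004)
        for y in np.arange(lo,hi,.003):
            if abs(y-(lo+hi)/2)<.014: continue
            uv=np.array([w2px('top',ris(sgn*x,y,zz)) for x in xs],np.float32)
            prof.append(cv2.remap(im,uv[None,:,0],uv[None,:,1],cv2.INTER_CUBIC)[0])
        p=np.mean(prof,0); c=np.hypot(p[:,1],p[:,2]); i=np.argmax(c); bg=np.median(c[-15:])
        j=i+np.argmax(c[i:]<(c[i]+bg)/2); out.append(sgn*xs[j]*1000)
        # tilt: compare halves
    print(name,'ends',np.round(out,1),'mid %.1f'%np.mean(out))
E
python3 - <<'E'
from m import *
im=np.load('pics/topF.npy')
for n,c in(('g',.110),('y',.030),('b',-.050)): ends(im,c-.034,c+.034,n)
o=(172,150)
meas('g handle',[(203,118),(212,515)],o,8,.165);meas('y handle',[(424,95),(437,498)],o,8,.165);meas('b handle',[(645,93),(661,495)],o,8,.165)
meas('g rim',[(112,156),(325,150),(338,488),(128,497)],o,8,.12)
meas('y rim',[(331,138),(537,132),(549,473),(343,483)],o,8,.12)
E
```

```text
g ends [ 64.8 -66.4] mid -0.8Traceback (most recent call last):
  File "<stdin>", line 3, in <module>
  File "m.py", line 10, in ends
    uv=np.array([w2px('top',ris(sgn*x,y,zz)) for x in xs],np.float32)
                 ~~~~^^^^^^^^^^^^^^^^^^^^^^^
  File "h.py", line 20, in w2px
    K,R,t,k1=cam(n); c=R@np.array(X,float)+t; p=c[:2]/c[2]; p=p*(1+k1*(p@p))
             ~~~^^^
  File "h.py", line 5, in cam
    m=imaging.camera_model(n); return [np.array(m[k],float) for k in("intrinsics","R","t")]+[m["k1"]]
ValueError: time passes only in moves, steps and waits
```

```bash
sed -i 's/^def cam(n):/import functools\n@functools.lru_cache(None)\ndef cam(n):/' h.py
cat > f.py <<'E'
from m import *
import sys
im=np.load('pics/topF.npy')
for n,c in(('g',.110),('y',.030),('b',-.050)): ends(im,c-.034,c+.034,n)
E
python3 f.py
python3 - <<'E'
from h import *
o=(172,150)
meas('g handle',[(203,118),(212,515)],o,8,.165);meas('y handle',[(424,95),(437,498)],o,8,.165);meas('b handle',[(645,93),(661,495)],o,8,.165)
meas('g rim',[(112,156),(325,150),(338,488),(128,497)],o,8,.12)
meas('y rim',[(331,138),(537,132),(549,473),(343,483)],o,8,.12)
E
```

```text
g ends [ 64.8 -66.4] mid -0.8
y ends [ 68.4 -62.8] mid 2.8
b ends [ 81.6 -64. ] mid 8.8
g handle c mm [ -0.3576 109.8271] ang rel [-0.5924] x ends [ 70.8532 -71.5684] y [109.0908 110.5634]
y handle c mm [ 3.62   29.8016] ang rel [-0.2345] x ends [ 75.9882 -68.7482] y [29.5054 30.0978]
b handle c mm [  1.3205 -49.8922] ang rel [0.0099] x ends [ 73.5238 -70.8827] y [-49.8797 -49.9047]
g rim c mm [ -0.3573 109.2432] ang rel [0.8663 0.2057] x ends [ 63.2182  62.3109 -63.3855 -63.5727] y [149.4086  70.2621  69.8108 147.4914]
y rim c mm [ 2.4958 29.6439] ang rel [-0.0103 -0.1606] x ends [ 66.6998  65.8754 -60.9791 -61.6129] y [67.8756 -8.7772 -8.4216 67.8986]
```

```bash
cat >> h.py <<'E'
def pushx(tilt=25):
    X,Y,k=fr(RA); p=np.radians(tilt); z=-np.sin(p)*X-np.cos(p)*k; y=-Y
    return np.column_stack([np.cross(y,z),y,z])
E
python3 - <<'E'
from h import *
print('sanitizer',px2w('top',355,153,.08))
T=pushx(); print(T)
rows([(ris(.05,-.25,.30),T),(ris(.13,-.01,.28),T)])
E
```

```text
sanitizer [ 0.6992 -0.2259  0.08  ]
[[ 0.9044  0.0645 -0.4217]
 [ 0.0585 -0.9979 -0.0273]
 [-0.4226 -0.     -0.9063]]
t 23.80 [ 0.6055 -0.2327  0.2148] w 0.0853 F [ 0.0368 -0.3951 -0.239 ] q [ 29.8627  28.3498 -10.9781  91.9115  -9.3863  66.6804  27.8308]
13.38 4.80 -5.22  0.136 -0.547 1.592
36.02 12.82 2.96  0.136 -0.547 1.592
```

Emit:
carry_out(motion="3 .5 -3 0 0 0 -1;6 1 -6 .01 -.04 .12 -1;10 2 -6 .02 -.08 .24 -1;14 3 -5 .03 -.12 .36 -1;18 4 -4 .04 -.16 .48 -1;22 5 -3 .05 -.2 .6 -1;25 6 -2 .06 -.24 .7 -1;28 7.5 -1 .07 -.28 .8 -1;31 9 0 .08 -.32 .92 -1;34 10.5 1.5 .09 -.36 1.04 -1;36 12 2.5 .1 -.4 1.15 -1;36 12.8 3 .11 -.44 1.26 -1;36 12.8 3 .12 -.47 1.36 -1;36 12.8 3 .13 -.51 1.48 -1;36 12.8 3 .136 -.547 1.592 -1;36 12.8 3 .136 -.547 1.592 -1;36 12.8 3 .136 -.547 1.592 -1;36 12.8 3 .136 -.547 1.592 -1")

```text
time: 25.3
tool_pos: [0.7107, 0.1295, 0.2794]
tcp_rot: [[0.905, 0.067, -0.421], [0.061, -0.998, -0.028], [-0.422, -0.0, -0.907]]
force: [-0.5, 0.3, -0.7]
width: 0.0857
```

Run:
```python
from h import *
T=pushx(); s=arm.read_state(); print(loc(s['tool_pos']))
rows([(ris(.115,-.01,.15),T),(ris(.115,-.01,.079),T)])
```

```text
[ 0.1302 -0.0109]
t 25.30 [0.7107 0.1295 0.2794] w 0.0857 F [-0.5437  0.3429 -0.6844] q [-15.8185  42.7417   4.3676  61.7801  -6.4997 100.2775 -97.8579]
4.07 -0.09 12.38  0.001 -0.001 0.003
7.07 -0.09 18.82  0.001 -0.001 0.003
```

Emit:
carry_out(motion="1.5 0 4 0 0 0 -1;3 0 8 0 0 0 -1;4 -.1 12.4 0 0 0 -1;5 -.1 14.5 0 0 0 -1;6 -.1 16.5 0 0 0 -1;6.7 -.1 18 0 0 0 -1;7.07 -.1 18.8 0 0 0 -1;7.07 -.1 18.8 0 0 0 -1;7.07 -.1 18.8 0 0 0 -1")

```text
time: 26.05
tool_pos: [0.696, 0.129, 0.0804]
tcp_rot: [[0.905, 0.064, -0.42], [0.058, -0.998, -0.027], [-0.421, 0.0, -0.907]]
force: [0.1, 0.2, -0.6]
width: 0.0855
```

Run:
```python
from h import *
T=pushx(); s=arm.read_state(); print(loc(s['tool_pos']))
rows([(ris(x,-.01,.079),T) for x in(.1,.085,.08,.075)])
```

```text
[ 0.1155 -0.0105]
t 26.05 [0.696  0.129  0.0804] w 0.0855 F [ 0.0628  0.2192 -0.5611] q [-15.6075  50.1659   3.2305  73.0194  -6.4417  81.5909 -96.9938]
-1.35 -0.05 0.78  0.000 -0.002 -0.001
-2.71 -0.04 1.41  0.000 -0.002 -0.001
-3.17 -0.04 1.62  0.000 -0.002 -0.001
-3.62 -0.04 1.83  0.000 -0.002 -0.001
```

Emit:
carry_out(motion="-.6 0 .35 0 0 0 -1;-1.35 -.05 .78 0 0 0 -1;-2 -.05 1.08 0 0 0 -1;-2.5 -.05 1.31 0 0 0 -1;-2.8 -.05 1.45 0 0 0 -1;-3 -.05 1.54 0 0 0 -1;-3.1 -.05 1.59 0 0 0 -1;-3.17 -.05 1.62 0 0 0 -1;-3.22 -.05 1.64 0 0 0 -1;-3.27 -.05 1.67 0 0 0 -1;-3.27 -.05 1.67 0 0 0 -1")

```text
time: 26.97
tool_pos: [0.6593, 0.1271, 0.0781]
tcp_rot: [[0.905, 0.063, -0.421], [0.057, -0.998, -0.027], [-0.421, 0.001, -0.907]]
force: [3.4, 1.0, 1.4]
width: 0.0853
```

Run:
```python
from h import *
s=arm.read_state(); print(loc(s['tool_pos']),np.array(s['force']),np.array(s['torque']))
```

```text
[ 0.0788 -0.01  ] [3.4431 0.9567 1.3745] [ 0.1438 -0.9266 -0.1571]
```

Yellow's end is touching: 3.4 N, and the moment points to the +y finger. I'll ease 3.3 mm further.

Emit:
carry_out(motion="-.04 0 .02 0 0 0 -1;-.08 0 .04 0 0 0 -1;-.12 0 .05 0 0 0 -1;-.16 0 .07 0 0 0 -1;-.2 0 .09 0 0 0 -1;-.24 0 .11 0 0 0 -1;-.28 0 .13 0 0 0 -1;-.3 0 .14 0 0 0 -1;-.3 0 .14 0 0 0 -1")

```text
time: 27.72
tool_pos: [0.656, 0.1269, 0.0781]
tcp_rot: [[0.905, 0.063, -0.42], [0.057, -0.998, -0.028], [-0.421, 0.001, -0.907]]
force: [6.0, 0.9, 0.5]
width: 0.0853
```

Run:
```python
from h import *
s=arm.read_state(); print(loc(s['tool_pos']),np.array(s['force']),np.array(s['torque']))
```

```text
[ 0.0755 -0.01  ] [6.0177 0.8921 0.4507] [ 0.1466 -1.3264 -0.0297]
```

Emit:
carry_out(motion=".2 0 -.1 0 0 0 -1;1 0 -.5 0 0 0 -1;2.5 0 -1.2 0 0 0 -1;3 0 -3 0 0 0 -1;2 0 -6 0 0 0 -1;0 0 -10 0 0 0 -1;-2 0 -14 0 0 0 -1;-4 0 -18 0 0 0 -1;-5 0 -20 0 0 0 -1;-5 0 -20 0 0 0 -1")

```text
time: 28.55
tool_pos: [0.696, 0.1297, 0.2879]
tcp_rot: [[0.908, 0.063, -0.414], [0.058, -0.998, -0.026], [-0.415, -0.0, -0.91]]
force: [1.1, -0.0, 0.0]
width: 0.085
```

Run:
```python
from h import *
T=push2(); s=arm.read_state(); print(loc(s['tool_pos']))
rows([(ris(.02,-.35,.28),T)])
```

```text
[ 0.1156 -0.0097]
t 28.55 [0.696  0.1297 0.2879] w 0.0850 F [ 1.1244 -0.0276  0.0064] q [-16.1336  40.5895   4.319   64.4379  -6.4807  99.3219 -98.2938]
-8.34 34.04 4.66  -0.133 0.539 -1.592
```

Emit:
carry_out(motion="-2 2 .5 0 .04 -.1 -1;-4 5 2 -.02 .08 -.22 -1;-6 8 2.7 -.03 .12 -.34 -1;-8 12 3.4 -.04 .16 -.46 -1;-8.3 16 4.2 -.05 .2 -.58 -1;-8.3 20 4.6 -.06 .24 -.7 -1;-8.3 24 4.6 -.07 .28 -.82 -1;-8.3 28 4.6 -.08 .32 -.94 -1;-8.3 31 4.6 -.09 .36 -1.06 -1;-8.3 34 4.6 -.1 .4 -1.18 -1;-8.3 34 4.6 -.11 .44 -1.3 -1;-8.3 34 4.6 -.12 .48 -1.42 -1;-8.3 34 4.6 -.13 .52 -1.54 -1;-8.3 34 4.6 -.133 .539 -1.592 -1;-8.3 34 4.6 -.133 .539 -1.592 -1")

```text
time: 29.8
tool_pos: [0.6205, -0.2176, 0.2733]
tcp_rot: [[-0.063, 0.998, -0.025], [0.964, 0.067, 0.258], [0.259, -0.008, -0.966]]
force: [-0.7, -0.8, -0.4]
width: 0.0854
```

```bash
python3 - <<'E'
from h import *
im=np.mean([imaging.read_camera('top').astype(float) for i in range(6)],0).astype(np.uint8); np.save('pics/topF.npy',im)
T=push2(); rows([(ris(.002,-.16,.25),T),(ris(.002,-.15,.101),T),(ris(.002,-.11,.101),T)])
E
python3 f.py
```

```text
t 30.10 [ 0.6218 -0.2149  0.2742] w 0.0853 F [0.0007 0.3205 0.5726] q [ 28.1211  26.3134 -11.5435  87.3599  -8.9757  72.8832  24.1622]
17.63 -1.73 7.20  -0.008 0.002 -0.003
14.77 -1.60 21.86  -0.008 0.002 -0.003
18.64 -1.61 22.88  -0.008 0.002 -0.003
g ends [ 64.8 -66.4] mid -0.8
y ends [ 64.8 -66.4] mid -0.8
b ends [ 81.6 -66. ] mid 7.8
```

All ends now agree to about 0.5 mm; the blue +x reading is an artefact of the white background. One last gentle squaring push towards the panel follows.

Emit:
carry_out(motion="3 -.3 1.5 0 0 0 -1;6 -.6 3 0 0 0 -1;9 -1 5 0 0 0 -1;12 -1.4 7 0 0 0 -1;14 -1.6 10 0 0 0 -1;14.5 -1.6 14 0 0 0 -1;14.8 -1.6 18 0 0 0 -1;14.8 -1.6 20.5 0 0 0 -1;14.8 -1.6 21.8 0 0 0 -1;15.5 -1.6 22 0 0 0 -1;16.5 -1.6 22.3 0 0 0 -1;17.5 -1.6 22.6 0 0 0 -1;18.2 -1.6 22.8 0 0 0 -1;18.6 -1.6 22.9 0 0 0 -1;18.9 -1.6 22.95 0 0 0 -1;19.1 -1.6 23 0 0 0 -1;19.2 -1.6 23.05 0 0 0 -1;19.3 -1.6 23.07 0 0 0 -1;19.3 -1.6 23.07 0 0 0 -1")

```text
time: 31.68
tool_pos: [0.5884, 0.0283, 0.1009]
tcp_rot: [[-0.06, 0.998, -0.024], [0.965, 0.064, 0.256], [0.257, -0.008, -0.966]]
force: [-0.7, 0.4, 0.0]
width: 0.0852
```

Run:
```python
from h import *
s=arm.read_state(); print(loc(s['tool_pos']),np.array(s['tool_pos']),np.array(s['force']),np.array(s['torque']))
```

```text
[ 0.0017 -0.104 ] [0.5884 0.0283 0.1009] [-0.653   0.3975  0.0094] [-0.2813 -0.0398  0.0275]
```

Emit:
carry_out(motion=".1 0 .03 0 0 0 -1;.2 0 .05 0 0 0 -1;.3 0 .08 0 0 0 -1;.36 0 .1 0 0 0 -1;.4 0 .11 0 0 0 -1;.44 0 .12 0 0 0 -1;.48 0 .13 0 0 0 -1;.48 0 .13 0 0 0 -1")

```text
time: 32.35
tool_pos: [0.5882, 0.0321, 0.1008]
tcp_rot: [[-0.059, 0.998, -0.024], [0.965, 0.063, 0.255], [0.256, -0.008, -0.967]]
force: [-0.3, -7.1, 0.7]
width: 0.0854
```

Run:
```python
from h import *
s=arm.read_state(); print(loc(s['tool_pos']),np.array(s['force']),np.array(s['torque']))
```

```text
[ 0.0018 -0.1002] [-0.3401 -7.0982  0.726 ] [-1.6924 -0.0353  0.0686]
```

Emit:
carry_out(motion=".04 0 .01 0 0 0 -1;.08 0 .02 0 0 0 -1;.12 0 .03 0 0 0 -1;.12 0 .03 0 0 0 -1")

```text
time: 32.68
tool_pos: [0.5882, 0.0323, 0.1009]
tcp_rot: [[-0.058, 0.998, -0.024], [0.965, 0.062, 0.254], [0.255, -0.008, -0.967]]
force: [-0.4, -12.8, 3.6]
width: 0.0852
```

Emit:
carry_out(motion="-.2 0 -.05 0 0 0 -1;-.6 0 -.16 0 0 0 -1;-1.5 0 -.4 0 0 0 -1;-3 0 -.8 0 0 0 -1;-5 0 -1.4 0 0 0 -1;-7 0 -3 0 0 0 -1;-9 0 -6 0 0 0 -1;-12 0 -9 0 0 0 -1;-15 0 -12 0 0 0 -1;-18 0 -15 0 0 0 -1;-21 0 -17 0 0 0 -1;-23 0 -18 0 0 0 -1;-23 0 -18 0 0 0 -1;-23 0 -18 0 0 0 -1;-23 0 -18 0 0 0 -1")

```text
time: 33.93
tool_pos: [0.6058, -0.2334, 0.2153]
tcp_rot: [[-0.06, 0.998, -0.025], [0.964, 0.064, 0.257], [0.258, -0.009, -0.966]]
force: [0.5, 0.1, -0.1]
width: 0.0855
```

```bash
python3 - <<'E'
from h import *
im=np.mean([imaging.read_camera('top').astype(float) for i in range(6)],0).astype(np.uint8); np.save('pics/topF.npy',im)
s=arm.read_state(); print(s['tool_pos'],s['force'])
c=im[150:225,172:277,::-1]; cv2.imwrite('pics/G.png',cv2.resize(c,None,fx=7,fy=7,interpolation=cv2.INTER_CUBIC))
# gap profile along local y at two x positions (rim plane): L,a,b
lab=cv2.cvtColor(im.astype(np.float32)/255,cv2.COLOR_RGB2LAB)
for x0 in(.055,-.055):
    ys=np.arange(-.1,-.08,.002); uv=np.array([w2px('top',ris(x0,y,.12)) for y in ys],np.float32)
    print(x0,'blue b* near -y rim',cv2.remap(lab,uv[None,:,0],uv[None,:,1],1)[0][:,2])
E
python3 f.py
```

```text
[ 0.6062 -0.2326  0.2156] [ 0.0298 -0.2418  0.1877]
0.055 blue b* near -y rim [ -1.7543  -1.7344  -1.7344  -4.0453  -8.7162 -17.7853 -22.8016 -22.8136
 -15.106   -7.544   -2.4658]
-0.055 blue b* near -y rim [ -2.25    -2.25    -2.9617  -4.6421 -11.3901 -18.8517 -25.591  -22.2464
 -14.4341  -4.7564  -0.7126]
g ends [ 64.8 -66.4] mid -0.8
y ends [ 64.8 -66.4] mid -0.8
b ends [ 81.6 -66. ] mid 7.8
```

```bash
python3 -c "
from station import order
print(order.hand_in())"
```

```text
the job is handed in; nothing more can be done
None
```

I swung the blue caddy's handle up, lifted it level by the handle and set it softly on the open end of the riser. I then closed the row against the panel, and all three caddies ended snug, square and in line. The job was handed in at about 34 s with the gripper well clear of everything.

- **Closing the row:** I pushed slowly on blue's outer wall with both open fingertips. The force peaked at about 15 N against the panel.
- **Ends in line:** After the first close, yellow stood about 3.5 mm and blue about 2 mm out from green. I eased both back from their +x ends and then pushed the row up to the panel again, at about 13 N.
- **Last checks:**
  - Green and yellow ends read the same (+64.8 / −66.4 mm).
  - Blue's −x end reads −66.0 mm.
  - Blue's outer edge is about −91 mm at both ends, where a snug row should give −90 mm.
- **What disagreed:** My automatic reading of blue's +x end was wrong (81.6 mm), so I relied on its other end and on both fingers touching during the alignment push.
- **Not checked by eye:** I could not view the final picture because the 12-picture limit was reached. The end state was checked from image numbers only.

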